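Heft the battery cases and dock the loaded one in the sloping charger

ROBOT

A 7-joint arm with a two-finger parallel gripper is mounted at the origin on the work surface. World frame = base frame: x ahead of the robot, y to its left, z up, the work surface at z = 0. Lengths are in m, angles in rad, forces in N, time in s.
With the tool pointing down it reaches from about 0.4 to 0.925 m from the base axis. Payload 4.1 kg.
Tool frame: the origin (TCP) lies midway between the tips of the shut fingers; the grasp point (between the pads) lies grip_depth behind it (grip_depth is the distance from the TCP to the grasp point, in m); z points along the fingers, y is the line along which they close (so a half turn about z gives the same grasp; the last joint's range is limited). The gripper opens to 85 mm and grips with 20 to 120 N. Pads are 22 mm wide; open, the fingers measure 114 mm over their backs; the gripper's body (76 mm by 85 mm) begins 54 mm behind the grasp point. The pads swing forward as they close: fully open they stand 13 mm farther back than shut.
Start: joints at [1.159, 0.398, 0.045, 1.537, -0.019, 1.207, -0.051], TCP at [0.2, -0.618, 0.231] pointing down, gripper open.
Joint ranges: [-2.82, 2.82], [-0.49, 2.23], [-1.37, 1.46], [0, 2.46], [-1.36, 4.5], [0.23, 2], [-2.94, 2.94]. Speed limits (rad/s): [2.57, 2.57, 3.14, 3.14, 3.14, 3.14, 3.14].

INTERFACE

Orientations are given as a unit quaternion [w, x, y, z].
In Python, from plant import * gives the robot as it stands.
- The arm moves only by the tool step_arm, never from a script. Its argument "commands" is a list of rows, each an object with "linear": the shift along the tool's x, y, z each as a share of 0.5 m, from -1 to 1, a list of three; "turn": the turn, a rotation vector about the tool's x, y, z each as a share of 90 degrees, from -1 to 1, a list of three. A call has 1 to 5 rows; each row is the pose to reach, as a shift and turn from the pose commanded when the call began, along the tool's axes at that moment; what a row does not reach only later rows make up. A row lasts 1/8 s, in which the tool goes at most 62.5 mm and 10.7 degrees, less where a joint would pass 70% of its speed; a pose out of reach is approached as far as the arm can. A call with a number of a shift or a turn outside -1 to 1 is refused whole. A call with a gripper value outside its range is refused whole. "fingers" is the closure, from 0 (fully open) to 1 (shut), set as the call begins (left out, the last holds). The fingers move at their own pace and stop on an object; "squeeze" is the grip in N (left out, the last holds). Time passes only in rows, so rows that repeat a pose let the fingers close. It gives the time, the measured TCP pose, the force, the opening and the grip force at its end, in the units of the state.
- sense(): the state, without advancing time (a new reading comes with each control period).
- snapshot(name): name is "side" or "top" or "wrist"; returns a dict with "image" (420x560x3 uint8, red, green, blue), "range_z" (420x560 float32, m along the optical axis (not along the pixel's ray), 0 where there is no reading), "fx", "fy", "cx", "cy" (pixels), "extrinsics" (4x4, takes a point from camera to world coordinates). Camera axes: x right, y up, looking along -z (the intrinsics and any distortion apply to the point x, -y, -z); pixel columns grow to the right and rows downward; lengths in m; the calibration is good to about 2 mm. A picture is of the moment at which its call begins.
- hand_in(): hands the job in; it is judged then, once.
The state is a dict: "t": time; "joint_positions": joint angles; "qd": joint speeds; "tau": joint torques, N m; "position": TCP position; "tcp_rot": TCP orientation; "wrist_force": force on the tool from outside, world axes, zero at the start; "moment": the same for the moment, N m; "gripper_width": finger opening in m; "gripper_force": force on a finger pad.
Only numpy, scipy, OpenCV 4.12 (cv2) and the standard library are available. Lean on these libraries where they do the work, as an engineer would, in place of code of your own. Each camera call takes 0.05 s, during which the arm holds its last target. There are 200 camera calls.

TASK

Only one of the three closed battery cases on the mat has its cells in it; the other two are empty shells that look just the same. Tell by their weight which one is loaded and set it in the charger's sloping bay, brass contacts down the slope, lying flat on the bay floor and slid down until it seats against the charger's contacts, laid in gently, not dropped, let flop over or rammed home. Leave the two empty cases lying lid up on the mat and do not disturb the other things on the bench.

Things in the scene. Friction and masses are not known exactly. Their poses are not given: they have to be found in the camera images.
- case_1: closed dark grey battery case (three look the same), 54 mm along its x, 124 mm along its y, 34 mm high, lid up; origin at the centre of its underside, z up. Two brass contacts on the long side face at x = -27 mm, wrapped onto the lid; plain yellow sticker nearer the other long side. Empty 0.10 to 0.14 kg, with cells 0.29 to 0.42 kg. Rigid; can be gripped across the 54 mm.
- case_2: closed dark grey battery case (three look the same), 54 mm along its x, 124 mm along its y, 34 mm high, lid up; origin at the centre of its underside, z up. Two brass contacts on the long side face at x = -27 mm, wrapped onto the lid; plain yellow sticker nearer the other long side. Empty 0.10 to 0.14 kg, with cells 0.29 to 0.42 kg. Rigid; can be gripped across the 54 mm.
- case_3: closed dark grey battery case (three look the same), 54 mm along its x, 124 mm along its y, 34 mm high, lid up; origin at the centre of its underside, z up. Two brass contacts on the long side face at x = -27 mm, wrapped onto the lid; plain yellow sticker nearer the other long side. Empty 0.10 to 0.14 kg, with cells 0.29 to 0.42 kg. Rigid; can be gripped across the 54 mm.
- case_1_contacts (a point): on case_1: middle of the lower edge of its contact face (27 mm from the origin along -x, at the underside)
- case_2_contacts (a point): on case_2: middle of the lower edge of its contact face (27 mm from the origin along -x, at the underside)
- case_3_contacts (a point): on case_3: middle of the lower edge of its contact face (27 mm from the origin along -x, at the underside)
- mat: flat blue work mat, 260 mm along x, 340 mm along y, 2 mm thick, fixed; origin at the centre of its underside. The three cases start on it.
- charger: pale green desktop charger, fixed to the bench, 165 mm deep (x), 156 mm wide (y), 84 mm high at the back, flat strip with a dark display on top of the back; origin under its middle, its sloping bay faces its -x side.
- bay: the charger's bay, a floor sloping 30 degrees. Origin on the floor at the middle of its foot, in the plane of the contact stops; x up the slope, y across, z square out of the floor (30 degrees from vertical, leaning to the charger's front). The floor runs up to x = 100 mm, open above. A docked case has its axes along these, its contacts point at this origin.
- bay_seat (a point): where the middle of a docked case's underside comes to lie: on the bay floor, 27 mm up the slope from the bay's origin. Cheeks 14 mm high stand at both sides, inner faces at bay y = +-65.5 mm (3.5 mm play each side), from bay x = -12 to 60 mm. A case may stick on the slope; it then has to be pushed down to the stops.
- bay_stops (a point): same point as the bay's origin. Two black stops with brass contacts, at bay y = +-(32 to 68) mm, 18 mm high, their faces at bay x = 0; between them a 64 mm wide notch, level with the floor, leaves room for a finger below the case.
- multimeter: bystander: yellow and black hand multimeter lying flat, 75 x 150 mm, 42 mm high; origin at the centre of its underside
- tub: bystander: round white tub with a pink lid, 84 mm across, 55 mm high; origin at the centre of its underside
- screwdriver: bystander: orange-handled screwdriver lying flat on the bench; origin under its middle, handle towards its -x
Mind the look-alikes: they are no part of the job. Several things look just like the charger: the one meant starts nearest to the robot's base. What is shaped like the case_1 but blue is not meant.

How it is judged:
By the outcome, as a careful person would: the job done as asked, in the order asked, and still so for the second after the job is handed in, with the robot touching nothing.
It also fails if it takes over 59 s, if anything falls off the work surface, if the arm or the gripper's body presses on something with over 40 N, if the wrist force passes 120 N, or if a joint passes its speed limit or range.

## Working session

There is one attempt and no reset: what is moved stays moved. The work goes in short steps, Python scripts to look and compute and a tool call to move; the robot and the scene stay as the last step left them, time stands still between calls to the robot, and variables do not carry over. Pictures are saved under pics/ and viewed, at most 10 in all, crops included, and the job is handed in when it is done.

Besides the shell and the picture viewer there is one more tool, called after "Request:" by a JSON object that holds its "method" and its "body". step_arm: Moves the arm, as the interface text tells. Shift numbers are shares of 0.5 m and turn numbers shares of 90 degrees, none past 1 either way. Its arguments: {"type":"object","properties":{"commands":{"type":"array","items":{"type":"object","properties":{"linear":{"type":"array","items":{"type":"number"}},"turn":{"type":"array","items":{"type":"number"}}}}},"fingers":{"type":"number"},"squeeze":{"type":"number"}},"required":["commands"]}

```bash
mkdir -p pics; ls; python3 - <<'E'
from plant import *
import cv2, numpy as np
s=sense(); print({k:np.round(v,3).tolist() for k,v in s.items()})
ims=[]
for n in ("top","side"):
    d=snapshot(n); cv2.imwrite(f"pics/{n}0.png",d["image"][:,:,::-1]); np.savez(f"{n}0.npz",**d)
    print(n,d["fx"],d["cx"],d["cy"],np.round(d["extrinsics"],3).tolist(),[k for k in d])
E
```

```text
pics
{'t': 0.0, 'joint_positions': [1.159, 0.399, 0.045, 1.538, -0.019, 1.207, -0.051], 'qd': [-0.001, -0.0, -0.001, 0.0, -0.001, -0.001, 0.0], 'tau': [-0.001, -47.512, 1.365, -25.422, 0.012, 0.009, 0.0], 'position': [0.2, -0.618, 0.23], 'tcp_rot': [-0.001, 0.988, 0.156, -0.0], 'wrist_force': [0.583, 0.537, -0.177], 'moment': [-0.027, -0.046, -0.03], 'gripper_force': 0.0, 'gripper_width': 0.086}
top 417.5238198124474 278.5812265435815 197.92920585269744 [[-0.012, 0.995, -0.104, 0.425], [-1.0, -0.011, 0.011, 0.053], [0.01, 0.104, 0.995, 1.222], [0.0, 0.0, 0.0, 1.0]] ['image', 'range_z', 'fx', 'fy', 'cx', 'cy', 'extrinsics']
side 408.58272475397104 282.0124354021726 209.8442912786855 [[-0.876, 0.318, -0.362, 0.215], [-0.482, -0.551, 0.682, 0.668], [0.018, 0.772, 0.636, 0.605], [0.0, 0.0, 0.0, 1.0]] ['image', 'range_z', 'fx', 'fy', 'cx', 'cy', 'extrinsics']
```

View pics/top0.png

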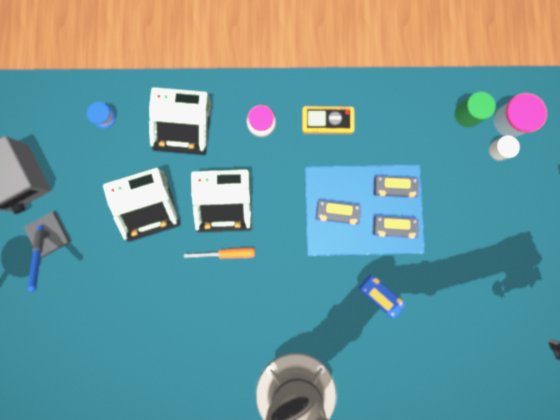

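View pics/side0.png

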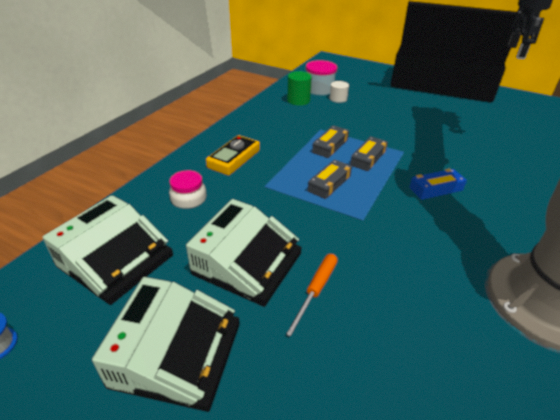

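The top view shows three cases on the mat at about (397,187), (339,212) and (396,227). The blue look-alike is at (381,297). Three chargers stand at (180,120), (141,204) and (221,200). The base is at (297,390), so (221,200) is the nearest charger. I'll confirm this in an enlarged crop and measure.

```bash
cat > h.py <<'E'
import numpy as np, cv2
def load(n): return dict(np.load(n+".npz"))
def ray(d,uv):
    uv=np.atleast_2d(uv).astype(float)
    c=np.c_[(uv[:,0]-d["cx"])/d["fx"],-(uv[:,1]-d["cy"])/d["fy"],-np.ones(len(uv))]
    return d["extrinsics"][:3,3],c@d["extrinsics"][:3,:3].T
def onz(d,uv,z):
    o,r=ray(d,uv); return o+r*((z-o[2])/r[:,2])[:,None]
def cloud(d):
    v,u=np.mgrid[:420,:560]; o,r=ray(d,np.c_[u.ravel(),v.ravel()])
    return (o+r*d["range_z"].reshape(-1,1)).reshape(420,560,3)
def meet(d1,p1,d2,p2):
    o1,a=ray(d1,p1);o2,b=ray(d2,p2);a=a[0]/np.linalg.norm(a);b=b[0]/np.linalg.norm(b)
    t=np.linalg.lstsq(np.c_[a,-b],o2-o1,rcond=None)[0]
    return (o1+a*t[0]+o2+b*t[1])/2,np.linalg.norm(o1+a*t[0]-o2-b*t[1])
def blobs(d,lo,hi,amin):
    h=cv2.cvtColor(d["image"],cv2.COLOR_RGB2HSV); m=cv2.inRange(h,lo,hi)
    return [c for c in cv2.findContours(m,cv2.RETR_EXTERNAL,cv2.CHAIN_APPROX_NONE)[0] if cv2.contourArea(c)>amin]
E
python3 - <<'E'
from h import *
import plant
print("gd",getattr(plant,'grip_depth',None),[k for k in dir(plant) if k[0]!='_'])
im=cv2.imread("pics/top0.png")
a=cv2.resize(im[155:270,180:260],None,fx=4.4,fy=4.4,interpolation=cv2.INTER_CUBIC)
b=cv2.resize(im[155:270,310:430],None,fx=3.4,fy=4.4,interpolation=cv2.INTER_CUBIC)
cv2.imwrite("pics/crop1.png",np.hstack([a,b]))
for n in("top0","side0"):
    d=load(n);P=cloud(d)
    for c in blobs(d,(20,120,120),(35,255,255),25):
        m=np.zeros((420,560),np.uint8);cv2.drawContours(m,[c],-1,1,-1)
        M=cv2.moments(c);q=np.median(P[m>0],0)
        print(n,"yellow",round(M["m10"]/M["m00"],1),round(M["m01"]/M["m00"],1),cv2.contourArea(c),q.round(3))
    print("bench z",np.median(P[...,2]).round(4))
E
```

```text
gd 0.0187 ['Unreachable', 'grip_depth', 'hand_in', 'sense', 'snapshot']
top0 yellow 380.7 298.8 115.5 [ 0.262 -0.242  0.034]
top0 yellow 236.9 253.6 84.5 [0.392 0.16  0.024]
top0 yellow 327.8 119.6 1228.0 [ 0.777 -0.106  0.033]
bench z -0.0004
side0 yellow 205.7 371.0 44.0 [0.451 0.448 0.049]
side0 yellow 224.1 322.8 31.5 [0.475 0.367 0.049]
side0 yellow 440.9 179.5 98.5 [ 0.26  -0.24   0.035]
side0 yellow 327.4 171.5 150.0 [ 0.513 -0.128  0.037]
side0 yellow 366.9 146.6 119.0 [ 0.468 -0.292  0.037]
side0 yellow 232.8 159.9 580.5 [ 0.746 -0.054  0.023]
side0 yellow 328.2 135.0 100.0 [ 0.586 -0.297  0.037]
side0 yellow 537.3 58.3 3016.0 [ 0.047 -2.328 -0.27 ]
side0 yellow 323.9 28.3 10847.5 [ 1.529 -2.33  -0.29 ]
bench z 0.0004
```

View pics/crop1.png

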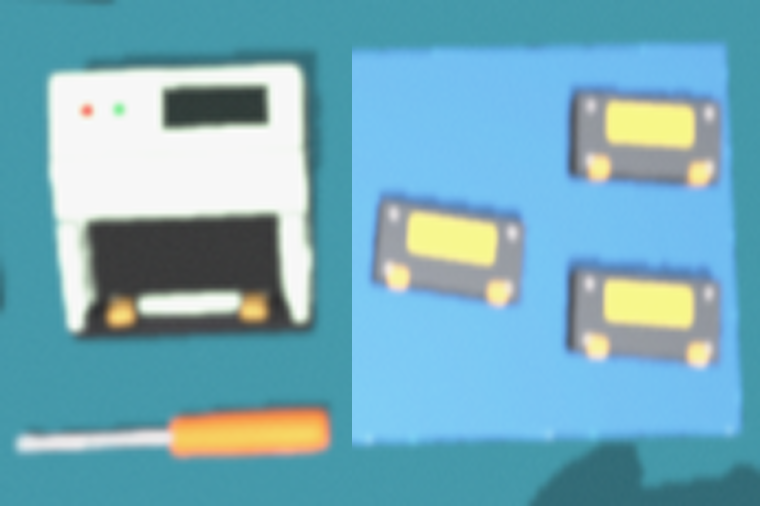

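Crop confirmed. The nearest charger has its bay facing the robot (-x), with brass stops in crop at (120,312) and (252,308). The three grey cases have yellow stickers and brass contacts on their robot-facing side, while the blue one near (381,297) is excluded. Next I'll measure the poses.

```bash
cat >> h.py <<'E'
def cases(d,zlo=.029,zhi=.044,box=(.40,.68,-.42,-.04)):
    """min-area rectangles of level tops on the mat, world xy"""
    P=cloud(d); m=((P[...,2]>zlo)&(P[...,2]<zhi)&(P[...,0]>box[0])&(P[...,0]<box[1])&(P[...,1]>box[2])&(P[...,1]<box[3])&(d["range_z"]>0)).astype(np.uint8)
    n,l,st,_=cv2.connectedComponentsWithStats(m)
    out=[]
    for i in range(1,n):
        if st[i,4]<150: continue
        q=P[l==i]; r=cv2.minAreaRect((q[:,:2]*1000).astype(np.float32))
        out.append((np.round(r[0],1),np.round(r[1],1),round(r[2],1),np.median(q[:,2]).round(4),st[i,4]))
    return out
E
python3 - <<'E'
from h import *
for n in("top0","side0"):
    d=load(n); print(n); [print(c) for c in cases(d)]
    P=cloud(d)
    # charger
    m=(P[...,0]>.38)&(P[...,0]<.66)&(P[...,1]>.06)&(P[...,1]<.28)&(P[...,2]>.006)
    q=P[m]; 
    top=q[q[:,2]>.078]; r=cv2.minAreaRect((top[:,:2]*1000).astype(np.float32)); print("strip",r,np.median(top[:,2]))
    h=cv2.cvtColor(d["image"],cv2.COLOR_RGB2HSV)
    fl=m&(h[...,2]<70)&(P[...,2]<.075)&(P[...,2]>.02); f=P[fl]; A=np.c_[f[:,:2],np.ones(len(f))]
    for _ in range(3):
        c=np.linalg.lstsq(A,f[:,2],rcond=None)[0]; k=abs(A@c-f[:,2])<.004; A,f=A[k],f[k]
    print("floor plane",c,len(f),f.min(0),f.max(0),"slope",np.degrees(np.arctan(np.hypot(*c[:2]))),np.degrees(np.arctan2(c[1],c[0])))
    for b in blobs(d,(8,90,120),(28,255,255),4):
        mm=np.zeros((420,560),np.uint8);cv2.drawContours(mm,[b],-1,1,-1)
        w=np.median(P[mm>0],0)
        if .38<w[0]<.66 and .06<w[1]<.28: print("brass",w)
E
```

```text
top0
(array([ 582.2, -300. ]), array([124.8,  54.8]), 86.9, np.float64(0.0357), np.int32(816))
(array([ 509.2, -129.8]), array([124. ,  55.1]), 82.4, np.float64(0.0357), np.int32(825))
(array([ 465.3, -294.6]), array([125.6,  54.2]), 85.7, np.float64(0.0356), np.int32(827))
strip ((576.511962890625, 202.40823364257812), (155.78640747070312, 96.68920135498047), 88.44589233398438) 0.08345322999310367
floor plane [ 0.50781041  0.01695439 -0.21291148] 481 [0.48014776 0.14193636 0.03552485] [0.52853721 0.25836908 0.06074635] slope 26.934821228864973 1.9122382876864208
brass [0.39465867 0.15970861 0.02286661]
brass [0.47104665 0.24203082 0.04613809]
brass [0.47288151 0.15775312 0.04600942]
side0
(array([ 576.7, -297.5]), array([128.9,  55.7]), 86.2, np.float64(0.0361), np.int32(477))
(array([ 459.7, -292.1]), array([128.1,  56.7]), 85.1, np.float64(0.0361), np.int32(535))
(array([ 504.1, -127.9]), array([125.6,  55.1]), 82.5, np.float64(0.0363), np.int32(693))
strip ((583.637939453125, 202.3817138671875), (66.6336898803711, 155.75209045410156), 1.5878887176513672) 0.0840402126036337
floor plane [ 0.57901899  0.01384762 -0.24539968] 1646 [0.45259473 0.12758544 0.02002368] [0.53066822 0.27890343 0.0646436 ] slope 30.078760006244522 1.3700051331706757
brass [0.46678897 0.24303886 0.04847193]
brass [0.38799123 0.17334829 0.02329015]
brass [0.46930084 0.15971104 0.04818889]
```

```bash
cat >> h.py <<'E'
from scipy.spatial.transform import Rotation as Ro
def rot(yaw,tilt=0):
    t=np.radians(tilt); B=np.array([[0,np.cos(t),np.sin(t)],[1,0,0],[0,np.sin(t),-np.cos(t)]])
    return Ro.from_euler('z',yaw,degrees=True).as_matrix()@B
def cur(s): q=s["tcp_rot"]; return Ro.from_quat([q[1],q[2],q[3],q[0]]).as_matrix(),np.array(s["position"])
def shares(s,p,R,src=None):
    R0,p0=src or cur(s)
    return (R0.T@(np.array(p)-p0)/.5).round(4).tolist(),(Ro.from_matrix(R0.T@R).as_rotvec()/(np.pi/2)).round(4).tolist()
E
python3 - <<'E'
from h import *; from plant import *
print(shares(sense(),[.50,-.25,.36],rot(-5)))
E
```

```text
([0.7976, -0.5158, -0.2584], [-0.001, -0.0006, -0.7452])
```

Request:
{"method": "step_arm", "body": {"commands": [{"linear":[0.8,-0.515,-0.26],"turn":[0,0,-0.745]},{"linear":[0.8,-0.515,-0.26],"turn":[0,0,-0.745]},{"linear":[0.8,-0.515,-0.26],"turn":[0,0,-0.745]},{"linear":[0.8,-0.515,-0.26],"turn":[0,0,-0.745]},{"linear":[0.8,-0.515,-0.26],"turn":[0,0,-0.745]}], "fingers": 0, "squeeze": 50}}

```text
t: 0.72
position: [0.3918, -0.3834, 0.3139]
tcp_rot: [-0.0, 0.809, 0.588, -0.0]
wrist_force: [0.9, 0.1, -0.2]
gripper_width: 0.0857
gripper_force: 0.0
```

```bash
python3 - <<'E'
from h import *; from plant import *
s=sense();print(s["t"],s["position"],shares(s,[.50,-.25,.36],rot(-5)))
E
```

```text
0.725 [ 0.39178259 -0.38339139  0.31394444] ([0.3206, 0.1233, -0.0922], [-0.0002, 0.0001, -0.1446])
```

Request:
{"method": "step_arm", "body": {"commands": [{"linear":[0.32,0.123,-0.092],"turn":[0,0,-0.145]},{"linear":[0.32,0.123,-0.092],"turn":[0,0,-0.145]},{"linear":[0.32,0.123,-0.092],"turn":[0,0,-0.145]},{"linear":[0.32,0.123,-0.092],"turn":[0,0,-0.145]},{"linear":[0.32,0.123,-0.092],"turn":[0,0,-0.145]}]}}

```text
t: 1.35
position: [0.4991, -0.2532, 0.3591]
tcp_rot: [-0.0, 0.739, 0.673, -0.001]
wrist_force: [-0.2, -0.6, -0.4]
gripper_width: 0.0853
gripper_force: 0.0
```

```bash
python3 - <<'E'
from h import *; from plant import *
s=sense();print(s["t"],s["position"],s["joint_positions"],s["wrist_force"])
d=snapshot("wrist"); np.savez("w1.npz",**d); cv2.imwrite("pics/w1.png",d["image"][:,:,::-1])
print(d["extrinsics"].round(3).tolist(),d["fx"])
for c in cases(d):print(c)
E
```

```text
1.35 [ 0.49914275 -0.25323894  0.35906941] [ 0.713607    0.18239521 -0.37859423  1.55229753  0.06873144  1.42116297
  0.23738108] [-0.2349691  -0.61073721 -0.41159954]
[[0.996, 0.087, 0.03, 0.506], [-0.092, 0.944, 0.316, -0.173], [-0.001, -0.318, 0.948, 0.502], [0.0, 0.0, 0.0, 1.0]] 345.5680257347392
(array([ 506.6, -130.6]), array([123.9,  54.6]), 82.6, np.float64(0.0364), np.int32(4705))
(array([ 579.3, -300.8]), array([124.3,  54.9]), 86.6, np.float64(0.0364), np.int32(3376))
(array([ 462.6, -295.1]), array([124.8,  54.9]), 85.6, np.float64(0.0363), np.int32(3330))
```

View pics/w1.png

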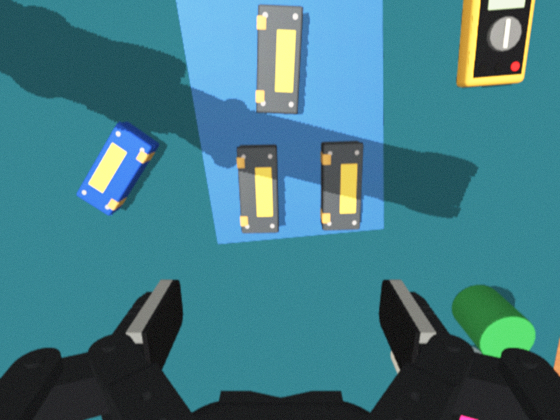

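The wrist view shows the grey cases C at (258,188), A at (342,186) and B at (279,58), all with contacts to the left (world -x). The lid height is 36 mm in all views. I'll go to C first.

```bash
python3 - <<'E'
from h import *; from plant import *
s=sense();R=rot(-4.3)
print(shares(s,[.4626,-.2945,.09],R)); print(shares(s,[.4626,-.2945,.008],R))
E
```

```text
([-0.0872, -0.0632, 0.538], [-0.0011, 0.0003, -0.0125])
([-0.0871, -0.0629, 0.702], [-0.0011, 0.0003, -0.0125])
```

Request:
{"method": "step_arm", "body": {"commands": [{"linear":[-0.087,-0.063,0.12],"turn":[0,0,-0.012]},{"linear":[-0.087,-0.063,0.24],"turn":[0,0,-0.012]},{"linear":[-0.087,-0.063,0.36],"turn":[0,0,-0.012]},{"linear":[-0.087,-0.063,0.48],"turn":[0,0,-0.012]},{"linear":[-0.087,-0.063,0.54],"turn":[0,0,-0.012]}]}}

```text
t: 2.02
position: [0.4606, -0.294, 0.086]
tcp_rot: [-0.002, 0.734, 0.679, -0.001]
wrist_force: [0.0, -1.3, 0.0]
gripper_width: 0.0854
gripper_force: 0.0
```

```bash
python3 - <<'E'
from h import *; from plant import *
s=sense();R=rot(-4.3)
print(s["position"],shares(s,[.4626,-.2945,.008],R))
E
```

```text
[ 0.4606461  -0.29395719  0.08599739] ([-0.001, 0.0048, 0.156], [-0.0034, -0.0009, -0.0015])
```

Request:
{"method": "step_arm", "body": {"commands": [{"linear":[0,0.004,0.05],"turn":[0,0,0]},{"linear":[0,0.004,0.1],"turn":[0,0,0]},{"linear":[0,0.004,0.14],"turn":[0,0,0]},{"linear":[0,0.004,0.154],"turn":[0,0,0]},{"linear":[0,0.004,0.154],"turn":[0,0,0]}]}}

```text
t: 2.65
position: [0.4655, -0.2941, 0.0124]
tcp_rot: [-0.0, 0.733, 0.68, -0.0]
wrist_force: [1.6, 0.8, 0.1]
gripper_width: 0.0851
gripper_force: 0.0
```

Request:
{"method": "step_arm", "body": {"commands": [{"linear":[0,0,0],"turn":[0,0,0]},{"linear":[0,0,0],"turn":[0,0,0]},{"linear":[0,0,0],"turn":[0,0,0]},{"linear":[0,0,0],"turn":[0,0,0]}], "fingers": 1, "squeeze": 40}}

```text
t: 3.15
position: [0.4661, -0.2937, 0.0136]
tcp_rot: [0.0, 0.733, 0.68, -0.0]
wrist_force: [-2.4, -0.2, 6.2]
gripper_width: 0.053
gripper_force: 44.3
```

Request:
{"method": "step_arm", "body": {"commands": [{"linear":[0,0,-0.03],"turn":[0,0,0]},{"linear":[0,0,-0.07],"turn":[0,0,0]},{"linear":[0,0,-0.1],"turn":[0,0,0]},{"linear":[0,0,-0.1],"turn":[0,0,0]},{"linear":[0,0,-0.1],"turn":[0,0,0]}]}}

```text
t: 3.78
position: [0.4659, -0.293, 0.0623]
tcp_rot: [-0.0, 0.733, 0.681, -0.0]
wrist_force: [-0.6, 0.0, -3.2]
gripper_width: 0.0529
gripper_force: 43.4
```

```bash
python3 - <<'E'
from h import *; from plant import *
F=[]
for i in range(6):
    s=sense(); F.append(s["wrist_force"]); d=snapshot("wrist")
print(np.round(F,2).tolist(),np.mean(F,0),s["moment"],s["position"],s["gripper_width"])
E
```

```text
[[-0.6, 0.01, -3.22], [0.88, 0.56, -3.21], [-0.22, -0.21, -4.28], [-0.43, 0.56, -3.57], [-0.37, 0.44, -3.78], [0.41, 0.74, -3.84]] [-0.05390864  0.35110394 -3.64934853] [ 0.00303051  0.0225473  -0.01079841] [ 0.46600035 -0.29304378  0.06207944] 0.05302724095181237
```

C weighs about 0.36 kg, so it is the loaded one and the others can stay untouched. I'll carry it up to a viewpoint over the nearest charger.

```bash
python3 - <<'E'
from h import *; from plant import *
print(shares(sense(),[.47,.12,.32],rot(1.4)))
E
```

```text
([0.8247, -0.0535, -0.5153], [-0.0005, -0.0003, -0.0625])
```

Request:
{"method": "step_arm", "body": {"commands": [{"linear":[0.03,0,-0.08],"turn":[0,0,0]},{"linear":[0.09,-0.01,-0.16],"turn":[0,0,-0.01]},{"linear":[0.17,-0.015,-0.24],"turn":[0,0,-0.02]},{"linear":[0.26,-0.02,-0.31],"turn":[0,0,-0.03]},{"linear":[0.36,-0.025,-0.37],"turn":[0,0,-0.04]}]}}

```text
t: 4.7
position: [0.4672, -0.1118, 0.2491]
tcp_rot: [0.001, 0.711, 0.703, 0.0]
wrist_force: [1.0, 0.5, -2.8]
gripper_width: 0.0528
gripper_force: 44.7
```

```bash
python3 - <<'E'
from h import *; from plant import *
s=sense();print(s["position"],s["gripper_width"],shares(s,[.47,.12,.32],rot(1.4)))
E
```

```text
[ 0.46720986 -0.11177573  0.24905958] 0.05284281210324199 ([0.4635, 0.0005, -0.1422], [0.0008, 0.0005, -0.0228])
```

Request:
{"method": "step_arm", "body": {"commands": [{"linear":[0.11,0,-0.05],"turn":[0,0,-0.01]},{"linear":[0.22,0,-0.1],"turn":[0,0,-0.02]},{"linear":[0.33,0,-0.14],"turn":[0,0,-0.023]},{"linear":[0.42,0,-0.142],"turn":[0,0,-0.023]},{"linear":[0.462,0,-0.142],"turn":[0,0,-0.023]}]}}

```text
t: 5.32
position: [0.469, 0.1217, 0.319]
tcp_rot: [0.0, 0.696, 0.718, 0.001]
wrist_force: [-0.4, -0.2, -3.2]
gripper_width: 0.0533
gripper_force: 44.6
```

```bash
python3 - <<'E'
from h import *; from plant import *
s=sense();print(s["position"],s["gripper_width"])
d=snapshot("wrist");d=snapshot("wrist"); np.savez("w2.npz",**d); cv2.imwrite("pics/w2.png",d["image"][:,:,::-1])
E
```

```text
[0.46898276 0.12171778 0.3190415 ] 0.053349474344575654
```

View pics/w2.png

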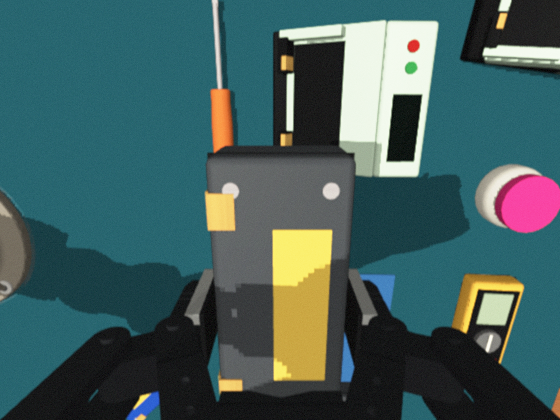

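The view shows the case held across its sides. The target charger's bay is at (320,90), with its brass stops at (287,62) and (286,140) and the strip at (408,95). I'll fit the bay frame from this range picture.

```bash
cat > bay.py <<'E'
from h import *
for n in("top0","side0","w2"):
    d=load(n);P=cloud(d)
    m=(P[...,0]>.40)&(P[...,0]<.68)&(P[...,1]>.105)&(P[...,1]<.30)&(P[...,2]>.006)&(P[...,2]<.1)&(d["range_z"]>0)
    top=P[m&(P[...,2]>.080)]; r=cv2.minAreaRect((top[:,:2]*1000).astype(np.float32))
    print(n,"strip c",np.round(r[0],1),np.round(r[1],1),round(r[2],2),"z",np.median(top[:,2]).round(4))
    h=cv2.cvtColor(d["image"],cv2.COLOR_RGB2HSV)
    f=P[m&(h[...,2]<70)&(P[...,2]<.07)&(P[...,2]>.02)&(abs(P[...,1]-.2)<.055)&(P[...,0]>.485)&(P[...,0]<.53)]; A=np.c_[f[:,:2],np.ones(len(f))]
    for _ in range(5):
        c=np.linalg.lstsq(A,f[:,2],rcond=None)[0]; k=abs(A@c-f[:,2])<.003; A,f=A[k],f[k]
    print(" floor",c.round(4),len(f),"slope",np.degrees(np.arctan(np.hypot(*c[:2]))).round(2),"yaw",np.degrees(np.arctan2(c[1],c[0])).round(2))
    # profile in a frame yawed 1.5 about (.5,.2)
    yaw=np.radians(1.5);ex=np.array([np.cos(yaw),np.sin(yaw)]);ey=np.array([-ex[1],ex[0]])
    q=P[m];X=(q[:,:2]-[.5,.2])@ex;Y=(q[:,:2]-[.5,.2])@ey;H=(q[:,2]-(c[0]*q[:,0]+c[1]*q[:,1]+c[2]))*np.cos(np.pi/6)
    S=X*np.cos(np.pi/6)+(q[:,2])*.5   # along slope coordinate
    st=(H>.010)&(H<.022)&(X<-.01)
    for a,b in((-.058,-.034),(.034,.058)):
        k=st&(Y>a+.002)&(Y<b+.002); print("  stop",k.sum(),"S pct50,90,98",np.percentile(S[k],[10,50,90,98]).round(4),"H",np.percentile(H[k],[50,95]).round(4)) if k.sum()>3 else 0
    ck=(H>.010)&(H<.017)&(X>-.02)&(X<.015)
    for sg in(-1,1):
        k=ck&(Y*sg>.04); 
        if k.sum()>5: print("  cheek",sg,k.sum(),np.percentile(abs(Y[k]),[2,10,50,95]).round(4))
    print("  bodyY",np.percentile(Y[(q[:,2]>.05)],[0.3,99.7]).round(4))
    for b in blobs(d,(8,90,120),(28,255,255),8):
        mm=np.zeros((420,560),np.uint8);cv2.drawContours(mm,[b],-1,1,-1); w=P[(mm>0)&m]
        if len(w)>5: print("  brass",np.median(w,0).round(4),"Y,S",((np.median(w,0)[:2]-[.5,.2])@ey).round(4),len(w))
E
python3 bay.py
```

```text
top0 strip c [588.6 201.9] [ 69.3 153.9] 0.64 z 0.0838
 floor [ 0.577   0.0209 -0.2491] 444 slope 30.0 yaw 2.07
  stop 47 S pct50,90,98 [-0.0073 -0.0007  0.0027  0.0036] H [0.018  0.0205]
  stop 41 S pct50,90,98 [-0.0059 -0.001   0.0029  0.0038] H [0.017  0.0201]
  cheek -1 44 [0.0648 0.0656 0.07   0.0743]
  cheek 1 45 [0.066  0.0668 0.0711 0.0758]
  bodyY [-0.0772  0.0769]
  brass [0.4032 0.16   0.0225] Y,S -0.0374 95
  brass [0.471  0.242  0.0461] Y,S 0.0428 40
  brass [0.4729 0.1578 0.046 ] Y,S -0.0415 35
side0 strip c [586.3 203.5] [ 61.3 157.9] 1.59 z 0.0842
 floor [ 0.5714  0.0132 -0.2414] 1220 slope 29.75 yaw 1.33
  stop 68 S pct50,90,98 [-0.0117 -0.0063 -0.0014 -0.0009] H [0.0175 0.0195]
  stop 83 S pct50,90,98 [-0.0113 -0.0066 -0.001  -0.0006] H [0.0175 0.0191]
  cheek -1 93 [0.0622 0.0634 0.0675 0.0733]
  cheek 1 133 [0.0677 0.0687 0.0737 0.0778]
  bodyY [-0.0745  0.0807]
  brass [0.4668 0.243  0.0485] Y,S 0.0439 31
  brass [0.4014 0.1539 0.0202] Y,S -0.0435 36
  brass [0.4693 0.1597 0.0482] Y,S -0.0395 26
w2 strip c [587.6 203.2] [ 64.6 155.2] 1.63 z 0.0843
 floor [ 0.5778  0.0159 -0.246 ] 3990 slope 30.03 yaw 1.57
  stop 180 S pct50,90,98 [-0.0115 -0.0041  0.0005  0.001 ] H [0.0176 0.0205]
  stop 290 S pct50,90,98 [-0.0091 -0.0028  0.0005  0.001 ] H [0.0173 0.0188]
  cheek 1 386 [0.0661 0.0667 0.0709 0.0754]
  bodyY [-0.0758  0.0781]
  brass [0.4724 0.1586 0.0475] Y,S -0.0407 137
  brass [0.4025 0.1732 0.02  ] Y,S -0.0242 247
  brass [0.4703 0.2424 0.0478] Y,S 0.0432 166
```

```bash
cat >> h.py <<'E'
BY=1.55; _e=Ro.from_euler('z',BY,degrees=True).as_matrix()
BO=np.array([.5,.2,.0])+_e@np.array([-.0191,.0013,.035])
BR=_e@np.array([[np.cos(np.pi/6),0,-.5],[0,1,0],[.5,0,np.cos(np.pi/6)]])
def bay(p): return BO+BR@(np.array(p)/1000)
def inbay(w): return (np.atleast_2d(w)-BO)@BR*1000
def lid(d,R,p,z0=-.05,z1=-.01):
    """held case's lid in tool frame: rectangle (x,y mm) and plane"""
    T=(cloud(d)-p)@R
    m=(T[...,2]>z0)&(T[...,2]<z1)&(abs(T[...,1])<.04)&(abs(T[...,0])<.08)&(d["range_z"]>.02)
    return T,m
E
python3 - <<'E'
from h import *; from plant import *
s=sense();R,p=cur(s);print("BO",BO)
d=load("w2");T,m=lid(d,R,p)
h=cv2.cvtColor(d["image"],cv2.COLOR_RGB2HSV)
q=T[m];print(np.percentile(q[:,2],[5,25,50,75,95]).round(4))
y=T[m&(h[...,1]>140)&(abs(h[...,0].astype(int)-25)<8)&(h[...,2]>110)];print("yellow n",len(y))
print("y ext",np.percentile(y,[1,50,99],axis=0).round(4).tolist())
A=np.c_[y[:,:2],np.ones(len(y))];c=np.linalg.lstsq(A,y[:,2],rcond=None)[0];print("lid plane",c.round(4))
k=q[abs(q[:,2]-(q[:,:2]@c[:2]+c[2]))<.003]
k=k[k[:,0]>.026] # far from fingers
print("lid x max",np.percentile(k[:,0],[98,99.5]).round(4),"y ext",np.percentile(k[:,1],[.5,99.5]).round(4))
e=k[(k[:,0]>.03)&(k[:,0]<.058)]
for a in(.03,.037,.044,.051):
    w=e[(e[:,0]>a)&(e[:,0]<a+.007)]; print(a,w[:,1].min().round(4),w[:,1].max().round(4))
E
```

```text
BO [0.48087182 0.20078288 0.035     ]
[-0.038  -0.0235 -0.023  -0.0224 -0.0211]
yellow n 8171
y ext [[-0.0343, -0.0229, -0.0246], [0.0045, 0.0067, -0.0233], [0.0407, 0.0178, -0.0221]]
lid plane [-0.0032 -0.0019 -0.0233]
lid x max [0.0626 0.0631] y ext [-0.0276  0.025 ]
0.03 -0.0277 0.0257
0.037 -0.0288 0.0256
0.044 -0.0288 0.0256
0.051 -0.0278 0.0256
```

```bash
python3 - <<'E'
from h import *; from plant import *
s=sense();t=bay([45,0,90]);print(t,shares(s,t,rot(BY,30)))
E
```

```text
[0.47484517 0.20061981 0.13544229] ([0.1573, 0.0169, 0.3666], [-0.3334, -0.0015, 0.0024])
```

Request:
{"method": "step_arm", "body": {"commands": [{"linear":[0.05,0.005,0.04],"turn":[-0.08,0,0]},{"linear":[0.1,0.01,0.1],"turn":[-0.17,0,0]},{"linear":[0.14,0.015,0.18],"turn":[-0.26,0,0]},{"linear":[0.157,0.017,0.25],"turn":[-0.333,-0.001,0.002]},{"linear":[0.157,0.017,0.31],"turn":[-0.333,-0.001,0.002]}]}}

```text
t: 6.05
position: [0.4754, 0.1952, 0.1628]
tcp_rot: [0.183, 0.675, 0.69, 0.184]
wrist_force: [1.1, -1.5, -3.0]
gripper_width: 0.0531
gripper_force: 45.1
```

```bash
python3 - <<'E'
from h import *; from plant import *
d=snapshot("wrist")
s=sense();R,p=cur(s);print(p,s["joint_positions"].round(2),s["wrist_force"],inbay(p),shares(s,bay([42,0,45]),rot(BY,30)))
d=snapshot("wrist"); np.savez("w3.npz",**d); cv2.imwrite("pics/w3.png",d["image"][:,:,::-1])
E
```

```text
[0.47183525 0.19379372 0.15699707] [ 0.21  0.06 -0.9   2.29  0.77  0.53 -1.28] [-3.47313715 -1.05453458 -7.40805289] [[ 53.01176577  -6.74216728 110.26372016]] ([0.0143, -0.021, 0.1306], [-0.0053, 0.0042, -0.002])
```

View pics/w3.png

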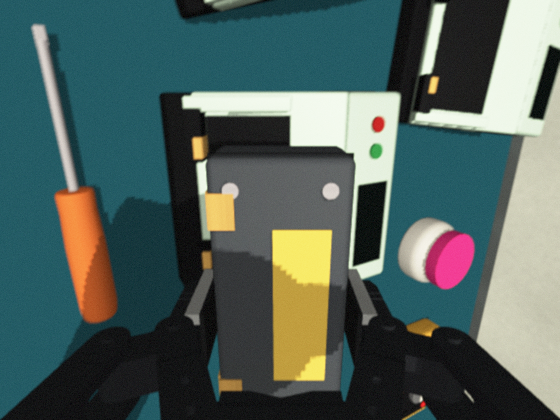

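The view shows the case held level above the bay. The stops are at (200,148) and (207,260), and the case sits about 7 mm short in y. I'll check whether the arm has settled.

Request:
{"method": "step_arm", "body": {"commands": [{"linear":[0,0,0],"turn":[0,0,0]},{"linear":[0,0,0],"turn":[0,0,0]},{"linear":[0,0,0],"turn":[0,0,0]}]}}

```text
t: 6.52
position: [0.4775, 0.1969, 0.1653]
tcp_rot: [0.182, 0.676, 0.69, 0.186]
wrist_force: [0.9, 0.2, -3.9]
gripper_width: 0.0529
gripper_force: 45.2
```

```bash
python3 - <<'E'
from h import *; from plant import *
s=sense();R,p=cur(s);print(p,s["joint_positions"].round(3),s["wrist_force"],inbay(p),shares(s,bay([42,0,45]),rot(BY,30)))
E
```

```text
[0.47749651 0.19686976 0.16525956] [ 0.214  0.052 -0.903  2.275  0.756  0.528 -1.264] [ 0.88634367  0.23530118 -3.85735349] [[ 62.11607301  -3.82038714 114.54805513]] ([0.0079, -0.0406, 0.139], [0.0013, 0.0022, -0.0036])
```

Request:
{"method": "step_arm", "body": {"commands": [{"linear":[0.008,-0.02,0.03],"turn":[0,0.002,-0.003]},{"linear":[0.008,-0.04,0.06],"turn":[0,0.002,-0.003]},{"linear":[0.008,-0.04,0.1],"turn":[0,0.002,-0.003]},{"linear":[0.008,-0.04,0.139],"turn":[0,0.002,-0.003]},{"linear":[0.008,-0.04,0.139],"turn":[0,0.002,-0.003]}]}}

```text
t: 7.15
position: [0.4938, 0.2009, 0.0929]
tcp_rot: [0.18, 0.674, 0.692, 0.185]
wrist_force: [-1.0, -0.2, -3.1]
gripper_width: 0.0531
gripper_force: 45.1
```

Request:
{"method": "step_arm", "body": {"commands": [{"linear":[0,0,0],"turn":[0,0,0]},{"linear":[0,0,0],"turn":[0,0,0]}]}}

```text
t: 7.4
position: [0.4939, 0.2014, 0.0945]
tcp_rot: [0.181, 0.673, 0.692, 0.186]
wrist_force: [-0.2, -0.2, -2.9]
gripper_width: 0.0531
gripper_force: 45.1
```

```bash
python3 - <<'E'
from h import *; from plant import *
s=sense();R,p=cur(s);print(s["joint_positions"].round(3),s["wrist_force"],inbay(p),shares(s,bay([37,0,14]),rot(BY,30)))
d=snapshot("wrist"); np.savez("w4.npz",**d); cv2.imwrite("pics/w4.png",d["image"][:,:,::-1])
d=snapshot("side"); np.savez("s4.npz",**d); cv2.imwrite("pics/s4.png",cv2.resize(d["image"][190:310,150:330,::-1],None,fx=4,fy=4,interpolation=cv2.INTER_CUBIC))
T,m=lid(load("w4"),R,p)
B=inbay(cloud(load("w4")).reshape(-1,3)).reshape(420,560,3)
for sg in(-1,1):
    k=(B[...,2]>9)&(B[...,2]<17)&(B[...,0]>5)&(B[...,0]<58)&(B[...,1]*sg>60)&(B[...,1]*sg<85)
    if k.sum()>9: print("cheek",sg,k.sum(),np.percentile(abs(B[k][:,1]),[1,5,50,95]).round(1))
k=(abs(B[...,2])<5)&(B[...,0]>60)&(B[...,0]<95)&(abs(B[...,1])<60)
print("floor z",np.percentile(B[k][:,2],[5,50,95]).round(1) if k.sum() else 0,k.sum())
k=(B[...,2]>12)&(B[...,2]<22)&(B[...,0]>-14)&(B[...,0]<4)&(abs(B[...,1])>33)&(abs(B[...,1])<60)
print("stop",k.sum(),np.percentile(B[k][:,0],[50,95,99]).round(1) if k.sum() else 0,np.percentile(B[k][:,2],[50,90]).round(1)if k.sum() else 0)
k=m&(T[...,0]>.026)
L=B[k];k2=abs(L[:,2]-np.median(L[:,2]))<4;L=L[k2];print("lid bay: ymax",np.percentile(L[:,1],99.5).round(1),"x ext",np.percentile(L[:,0],[.5,99.5]).round(1),"z",np.median(L[:,2]).round(1))
E
```

```text
[ 0.095  0.253 -0.824  2.308  1.206  0.528 -1.686] [-0.19498612 -0.16246901 -2.86830759] [[41.05495689  0.29390208 45.04515217]] ([-0.0006, -0.0082, 0.0621], [0.0008, -0.0001, 0.0003])
cheek 1 2330 [65.1 65.6 70.  74.7]
floor z [-1.5 -0.4  0.6] 3565
stop 1403 [-5.8 -0.6 -0.3] [17.6 18.6]
lid bay: ymax 61.1 x ext [13.5 66.5] z 68.1
```

View pics/s4.png

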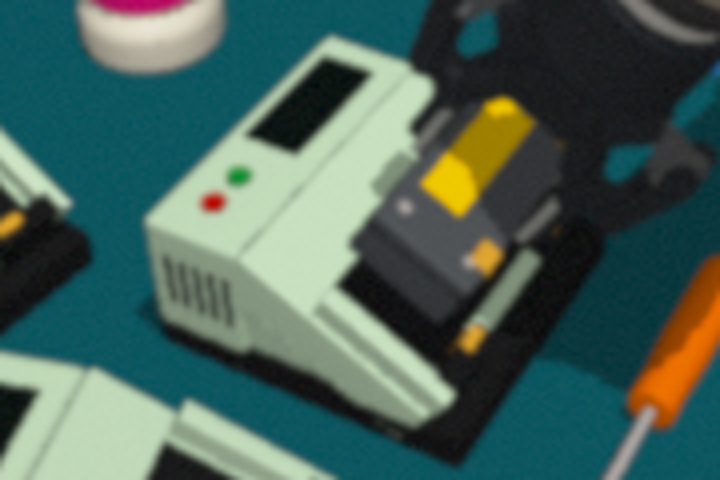

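The side crop shows the case held parallel above the bay floor, with a pale bar between the stops around (500,300). I'll check how high the notch stands, since the lower finger goes there.

```bash
python3 - <<'E'
from h import *
for n in("top0","side0","w2"):
    B=inbay(cloud(load(n)).reshape(-1,3))
    for y0,y1 in((-28,28),(36,60)):
        print(n,y0,[(x,*np.percentile(B[k][:,2],[10,50,90]).round(1)) for x in range(-32,12,4) for k in [(B[:,1]>y0)&(B[:,1]<y1)&(B[:,0]>=x)&(B[:,0]<x+4)&(abs(B[:,2])<60)] if k.sum()>3])
E
```

```text
top0 -28 [(-28, np.float64(-4.6), np.float64(-3.2), np.float64(-0.0)), (-24, np.float64(-6.0), np.float64(-3.3), np.float64(-0.6)), (-20, np.float64(-7.6), np.float64(-5.1), np.float64(-1.8)), (-16, np.float64(-11.8), np.float64(-7.4), np.float64(-2.1)), (-12, np.float64(-8.0), np.float64(-6.7), np.float64(-5.1)), (-8, np.float64(-5.1), np.float64(-3.3), np.float64(-1.1)), (-4, np.float64(-5.3), np.float64(-3.9), np.float64(-0.9)), (0, np.float64(-4.0), np.float64(-2.5), np.float64(-0.2)), (4, np.float64(-4.7), np.float64(-1.4), np.float64(0.9)), (8, np.float64(-5.4), np.float64(-1.5), np.float64(0.5))]
top0 36 [(-28, np.float64(-5.3), np.float64(-4.2), np.float64(-2.0)), (-24, np.float64(-5.6), np.float64(-2.6), np.float64(-1.0)), (-8, np.float64(14.0), np.float64(16.4), np.float64(17.0)), (-4, np.float64(7.3), np.float64(15.5), np.float64(18.2)), (0, np.float64(-2.5), np.float64(8.0), np.float64(15.0)), (4, np.float64(-4.6), np.float64(-3.2), np.float64(0.1)), (8, np.float64(-4.2), np.float64(-2.2), np.float64(0.2))]
side0 -28 [(-32, np.float64(-2.2), np.float64(0.1), np.float64(1.
[... 1758 characters left out ...]
t64(-0.9), np.float64(0.1), np.float64(1.0)), (4, np.float64(-0.9), np.float64(0.1), np.float64(0.9)), (8, np.float64(-0.9), np.float64(-0.1), np.float64(1.0))]
w2 36 [(-32, np.float64(-1.5), np.float64(-0.9), np.float64(-0.1)), (-28, np.float64(-1.0), np.float64(-0.2), np.float64(0.9)), (-24, np.float64(-1.8), np.float64(-1.0), np.float64(0.3)), (-12, np.float64(16.6), np.float64(17.4), np.float64(18.3)), (-8, np.float64(16.8), np.float64(17.9), np.float64(18.6)), (-4, np.float64(1.3), np.float64(11.7), np.float64(18.1)), (0, np.float64(-0.6), np.float64(0.4), np.float64(10.7)), (4, np.float64(-0.9), np.float64(0.1), np.float64(1.3)), (8, np.float64(-1.0), np.float64(0.1), np.float64(1.0))]
```

Request:
{"method": "step_arm", "body": {"commands": [{"linear":[0.001,-0.004,0.02],"turn":[0,0,0]},{"linear":[0.001,-0.008,0.04],"turn":[0,0,0]},{"linear":[0.001,-0.008,0.053],"turn":[0,0,0]},{"linear":[0.001,-0.008,0.06],"turn":[0,0,0]},{"linear":[0.001,-0.008,0.062],"turn":[0,0,0]}]}}

```text
t: 8.12
position: [0.5057, 0.2021, 0.0647]
tcp_rot: [0.18, 0.674, 0.692, 0.185]
wrist_force: [0.3, 0.2, -3.6]
gripper_width: 0.0532
gripper_force: 45.1
```

```bash
cat > look.py <<'E'
import sys
from h import *; from plant import *
F=[];
for i in range(3): d=snapshot("wrist"); s=sense(); F.append(s["wrist_force"])
R,p=cur(s); Fb=np.array(F)@BR
print("t",s["t"].__round__(2),"F bay",Fb.mean(0).round(2),"tcp bay",inbay(p).round(2),"turn err",shares(s,p,rot(BY,30))[1],"q",s["joint_positions"].round(2))
B=inbay(cloud(d).reshape(-1,3)).reshape(420,560,3)
T,m=lid(d,R,p); L=B[m&(T[...,0]>.026)]; L=L[abs(L[:,2]-np.median(L[:,2]))<4]
A=np.c_[L[:,:2],np.ones(len(L))];c=np.linalg.lstsq(A,L[:,2],rcond=None)[0]
print("lid ymax",np.percentile(L[:,1],99.5).round(1),"x",np.percentile(L[:,0],[.5,99.5]).round(1),"z",np.median(L[:,2]).round(1),"slopes deg",np.degrees(c[:2]).round(2))
E
python3 look.py
```

```text
t 8.28 F bay [-1.4   0.33 -2.98] tcp bay [[36.35  0.6  13.42]] turn err [-0.0001, 0.0, 0.0003] q [ 0.05  0.34 -0.78  2.3   1.37  0.54 -1.82]
lid ymax 61.4 x [ 8.8 61.9] z 36.4 slopes deg [-0.21 -1.4 ]
```

Request:
{"method": "step_arm", "body": {"commands": [{"linear":[0,-0.004,0.001],"turn":[0,0,0]},{"linear":[0,-0.007,0.002],"turn":[0,0,0]},{"linear":[0,-0.01,0.003],"turn":[0,0,0]},{"linear":[0,-0.012,0.004],"turn":[0,0,0]}]}}

```text
t: 8.78
position: [0.5012, 0.2018, 0.0597]
tcp_rot: [0.18, 0.674, 0.692, 0.185]
wrist_force: [0.0, 0.4, -4.1]
gripper_width: 0.0531
gripper_force: 45.1
```

```bash
python3 look.py
```

```text
t 8.93 F bay [-1.49  0.06 -2.56] tcp bay [[30.07  0.51 11.24]] turn err [-0.0004, 0.0001, 0.0004] q [ 0.04  0.35 -0.77  2.32  1.4   0.54 -1.86]
lid ymax 61.3 x [ 2.4 55.5] z 34.3 slopes deg [-0.24 -1.41]
```

Request:
{"method": "step_arm", "body": {"commands": [{"linear":[0,0,0.001],"turn":[0,0,0]},{"linear":[0,-0.001,0.0015],"turn":[0,0,0]},{"linear":[0,-0.002,0.0015],"turn":[0,0,0]},{"linear":[0,-0.003,0.0015],"turn":[0,0,0]}]}}

```text
t: 9.43
position: [0.5005, 0.2019, 0.0585]
tcp_rot: [0.181, 0.674, 0.692, 0.185]
wrist_force: [1.1, 0.2, -3.6]
gripper_width: 0.0532
gripper_force: 45.2
```

```bash
python3 look.py
```

```text
t 9.57 F bay [-1.28  0.12 -2.03] tcp bay [[28.63  0.6  10.56]] turn err [-0.0003, 0.0, 0.0004] q [ 0.04  0.35 -0.77  2.32  1.4   0.54 -1.87]
lid ymax 61.3 x [ 1.2 54.2] z 33.5 slopes deg [-0.21 -1.44]
```

Request:
{"method": "step_arm", "body": {"commands": [{"linear":[0,-0.001,0.001],"turn":[0,0,0]},{"linear":[0,-0.002,0.0015],"turn":[0,0,0]},{"linear":[0,-0.003,0.002],"turn":[0,0,0]}]}}

```text
t: 9.95
position: [0.5004, 0.2019, 0.0584]
tcp_rot: [0.182, 0.673, 0.692, 0.186]
wrist_force: [-9.3, -3.7, 18.2]
gripper_width: 0.0532
gripper_force: 47.8
```

```bash
python3 look.py
```

```text
t 10.1 F bay [ 0.25 -2.77 15.88] tcp bay [[28.64  0.53 10.53]] turn err [0.0019, 0.001, 0.0004] q [ 0.04  0.35 -0.77  2.32  1.41  0.55 -1.88]
lid ymax 61.4 x [ 1.  54.1] z 33.6 slopes deg [-0.12 -1.49]
```

Request:
{"method": "step_arm", "body": {"commands": [{"linear":[0,0,-0.001],"turn":[0,0,0]},{"linear":[0,0,-0.0016],"turn":[0,0,0]},{"linear":[0,-0.001,-0.0016],"turn":[0,0,0]}]}}

```text
t: 10.48
position: [0.5, 0.2019, 0.0582]
tcp_rot: [0.181, 0.673, 0.692, 0.186]
wrist_force: [0.0, -1.2, 5.8]
gripper_width: 0.0531
gripper_force: 46.1
```

```bash
python3 look.py
```

```text
t 10.62 F bay [ 2.63 -1.14  5.52] tcp bay [[28.23  0.6  10.56]] turn err [0.0013, 0.0004, 0.0002] q [ 0.04  0.35 -0.77  2.32  1.41  0.54 -1.88]
lid ymax 61.4 x [ 0.7 53.7] z 33.6 slopes deg [-0.08 -1.47]
```

Request:
{"method": "step_arm", "body": {"commands": [{"linear":[0,-0.001,-0.0005],"turn":[0,0,0]},{"linear":[0,-0.002,-0.0005],"turn":[0,0,0]},{"linear":[0,-0.003,-0.0005],"turn":[0,0,0]}]}}

```text
t: 11.0
position: [0.4989, 0.202, 0.0576]
tcp_rot: [0.181, 0.674, 0.692, 0.186]
wrist_force: [4.6, 0.4, 1.9]
gripper_width: 0.0532
gripper_force: 45.4
```

```bash
python3 look.py
```

```text
t 11.15 F bay [ 5.15 -0.09 -1.11] tcp bay [[26.89  0.72 10.59]] turn err [0.0011, 0.0001, -0.0003] q [ 0.04  0.35 -0.77  2.32  1.41  0.54 -1.88]
lid ymax 61.5 x [-0.5 52.6] z 33.6 slopes deg [-0.08 -1.53]
```

Against the stops (about 6 N up-slope, light floor contact). Release.

Request:
{"method": "step_arm", "body": {"commands": [{"linear":[0,0,0],"turn":[0,0,0]},{"linear":[0,0,0],"turn":[0,0,0]},{"linear":[0,0,0],"turn":[0,0,0]},{"linear":[0,0,0],"turn":[0,0,0]}], "fingers": 0}}

```text
t: 11.65
position: [0.4969, 0.2017, 0.0564]
tcp_rot: [0.18, 0.673, 0.693, 0.185]
wrist_force: [0.3, -0.6, -0.1]
gripper_width: 0.0857
gripper_force: 0.0
```

```bash
python3 look.py
```

```text
t 11.8 F bay [0.16 0.16 0.41] tcp bay [[25.01  0.5  10.55]] turn err [-0.0005, 0.0001, 0.0004] q [ 0.04  0.35 -0.77  2.32  1.41  0.54 -1.88]
lid ymax 61.5 x [-0.4 52.5] z 33.5 slopes deg [-0.23 -1.51]
```

Request:
{"method": "step_arm", "body": {"commands": [{"linear":[0,0,-0.04],"turn":[0,0,0]},{"linear":[0,0,-0.1],"turn":[0,0,0]},{"linear":[0,0,-0.17],"turn":[0,0,0]},{"linear":[0,0,-0.24],"turn":[0,0,0]},{"linear":[0,0,-0.24],"turn":[0,0,0]}]}}

```text
t: 12.42
position: [0.4383, 0.2007, 0.1634]
tcp_rot: [0.183, 0.673, 0.692, 0.187]
wrist_force: [0.1, -0.6, 0.3]
gripper_width: 0.0855
gripper_force: 0.0
```

Request:
{"method": "step_arm", "body": {"commands": [{"linear":[-0.1,0,0],"turn":[0,0,0]},{"linear":[-0.2,0,-0.05],"turn":[0,0,0]},{"linear":[-0.2,0,-0.1],"turn":[0,0,0]},{"linear":[-0.2,0,-0.1],"turn":[0,0,0]},{"linear":[-0.2,0,-0.1],"turn":[0,0,0]}]}}

```text
t: 13.05
position: [0.4151, 0.0997, 0.203]
tcp_rot: [0.18, 0.673, 0.693, 0.184]
wrist_force: [0.7, -0.5, -0.2]
gripper_width: 0.0856
gripper_force: 0.0
```

```bash
python3 - <<'E'
from h import *; from plant import *
for n in("wrist","side","top"):
    d=snapshot(n); cv2.imwrite(f"pics/f_{n}.png",d["image"][:,:,::-1])
    B=inbay(cloud(d).reshape(-1,3)).reshape(420,560,3)
    h=cv2.cvtColor(d["image"],cv2.COLOR_RGB2HSV)
    ye=(h[...,1]>140)&(abs(h[...,0].astype(int)-26)<7)&(h[...,2]>100)
    k=(B[...,2]>26)&(B[...,2]<42)&(B[...,0]>-8)&(B[...,0]<60)&(abs(B[...,1])<68)
    for nm,kk in(("all",k),("stk",k&ye)):
        L=B[kk]
        if len(L)<30: print(n,nm,len(L)); continue
        L=L[abs(L[:,2]-np.median(L[:,2]))<3]
        c=np.linalg.lstsq(np.c_[L[:,:2],np.ones(len(L))],L[:,2],rcond=None)[0]
        print(n,nm,len(L),"x",np.percentile(L[:,0],[.5,99.5]).round(1),"y",np.percentile(L[:,1],[.5,99.5]).round(1),"z",np.median(L[:,2]).round(1),"slope",np.degrees(c[:2]).round(2),"rect",round(cv2.minAreaRect(L[:,:2].astype(np.float32))[2],2))
        if nm=="all": print("   xmin by y<-30,y>30",[np.percentile(L[(L[:,1]*s>30)][:,0],1).round(1) for s in(-1,1) if (L[:,1]*s>30).sum()>5])
    if n=="top":
        [print(c) for c in cases(d)]
im=np.vstack([cv2.imread("pics/f_side.png")[100:310,150:450],]);cv2.imwrite("pics/f_crop.png",cv2.resize(im,None,fx=2.6,fy=2.6,interpolation=cv2.INTER_CUBIC))
E
```

```text
wrist all 10435 x [-0.5 52.6] y [-61.9  48.8] z 33.8 slope [0.13 0.07] rect 89.95
   xmin by y<-30,y>30 [np.float64(-0.4), np.float64(-0.4)]
wrist stk 148 x [-0.8 43.6] y [-47.2  45.4] z 34.1 slope [-0.41 -0.03] rect 0.14
side all 1540 x [-1.7 51.7] y [-60.   62.4] z 34.4 slope [ 0.09 -0.16] rect 89.75
   xmin by y<-30,y>30 [np.float64(-1.5), np.float64(-1.1)]
side stk 445 x [-1.3 44.9] y [-44.5  48.4] z 34.8 slope [0.1  0.08] rect 89.8
top all 686 x [ 2.5 56.4] y [-61.1  60.2] z 31.5 slope [ 0.08 -0.07] rect 89.7
   xmin by y<-30,y>30 [np.float64(3.1), np.float64(2.5)]
top stk 0
(array([ 582.5, -300.5]), array([124.8,  54.9]), 86.8, np.float64(0.0357), np.int32(813))
(array([ 509.2, -129.8]), array([124.2,  54.4]), 82.6, np.float64(0.0357), np.int32(820))
```

View pics/f_crop.png

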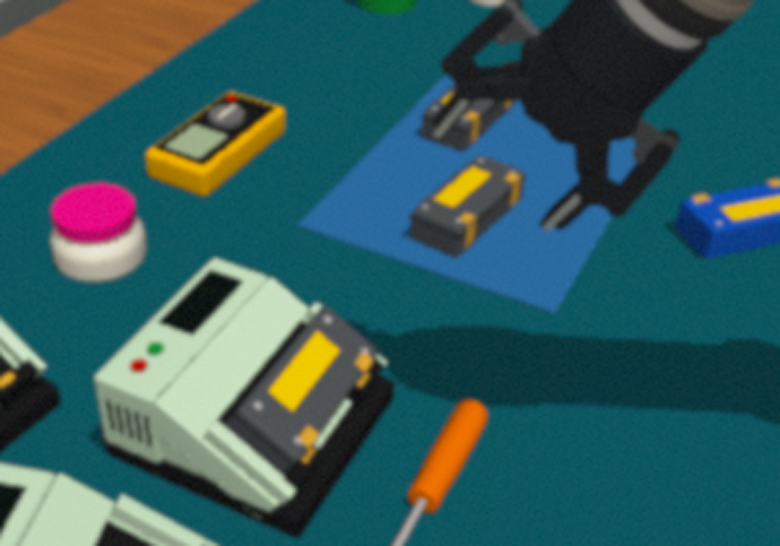

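The case lies flat in the bay (about 0.1° off the floor), against both stops, with its contacts down at crop (308,440) and (362,368). The two empties and the bystanders are undisturbed, and the gripper is clear.

```bash
python3 -c "
from plant import *
print(hand_in())"
```

```text
the job is handed in; nothing more can be done
None
```

I handed the job in: the loaded case (about 0.36 kg, the first one I lifted, so I did not weigh the other two) lies flat in the nearest charger's bay, contacts down against both stops, and both other cases lie untouched on the mat.

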